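# Walk the mould block round to the bench fence

## Task

Walk the heavy aluminium mould block round with the fingertips, pushing alternate corners from its sides, until its red edge squarely faces the fence while the block still stands clear of it by a finger's width or more; then push it straight home so that the whole red edge lies flat against the fence, all of the block in front of the yellow band. Do not lift, pinch or press down on the block, do not let it run into the fence while still askew, and leave the paint jar, the small clamp and the wooden boat where they are.

Things in the scene. Friction and masses are not known exactly. Their poses are not given: they have to be found in the camera images.
- block: Cast-aluminium mould block, a loose flat slab 100 mm along its x, 120 mm along its y, 30 mm tall, 0.7 to 1 kg. One long side and a 14 mm stripe of the top along it are red, the rest bare metal. Origin: centre of the underside; x points out through the red side, y along the red edge. At the start it must turn about 45 to 100 degrees clockwise (from above); its centre is 120 to 145 mm off the fence.
- red_left (a point): Lower corner of the block at one end of the red edge: 50 mm along x and 60 mm along y from the block's origin.
- red_right (a point): Lower corner of the block at the other end of the red edge: 50 mm along x and -60 mm along y from the block's origin.
- fence: Fixed straight fence beyond the block, dark wood faced with aluminium, 400 mm long (y), 34 mm thick, 30 mm high. Origin: on the bench at the foot of the face towards the robot, mid-length; x points away from the robot (the face is the plane x = 0, the block is at negative x), y along the fence. A yellow band on face and top, 85 mm either side of the origin, marks the block's place.
- paint_jar: Small paint jar with a blue cap, 40 mm across, 55 mm tall, standing to the left (+y) of the work; leave it. Origin: centre of its underside.
- clamp: Small red C-clamp lying flat, about 55 by 65 mm, 16 mm tall, to the right (-y) of the work; leave it. Origin: middle of its underside.
- hull: Small wooden model boat, about 125 mm long along its x, 30 mm wide, 32 mm tall, lying to the right (-y) of the work, nearer the robot than the clamp; leave it. Origin: its underside, near the middle.
Things that resemble listed ones, but are neither listed nor needed, are in the scene too. Several things look just like the block: the one meant starts nearest to the robot's base.

How it is judged:
By the outcome, as a careful person would: the job done as asked, in the order asked, and still so for the second after the job is handed in, with the robot touching nothing.
It also fails if it takes over 72 s, if anything falls off the work surface, if the arm or the gripper's body presses on something with over 40 N, if the wrist force passes 120 N, or if a joint passes its speed limit or range.

## Robot

A 6-joint arm with a two-finger parallel gripper is mounted at the origin on the work surface. World frame = base frame: x ahead of the robot, y to its left, z up, the work surface at z = 0. Lengths are in mm, angles in rad, forces in N, time in s.
With the tool pointing down it reaches from about 350 to 875 mm from the base axis. Payload 4.2 kg.
Tool frame: the origin (TCP) lies at the very end of the fingers, on their centre line; the grasp point (between the pads) lies 19 mm behind it; z points along the fingers, y is the direction in which the jaws open and shut (so a half turn about z gives the same grasp; the last joint's range is limited). The gripper opens to 85 mm and grips with 20 to 120 N. Pads are 22 mm wide; open, the fingers measure 114 mm over their backs; the gripper's body (76 mm by 85 mm) begins 54 mm behind the grasp point. The pads swing forward as they close: fully open they stand 13 mm farther back than shut.
Start: joints at [1.422, 0.385, 0.008, 0, -1.194, -0.259], TCP at [247.836, 573.739, 231.312] pointing down, gripper open.
Joint ranges: [-3.14, 3.14], [-1.21, 2.06], [-1.07, 1.41], [-3.16, 2.05], [-2.99, -0.16], [-3.1, 3.1]. Speed limits (rad/s): [2.79, 2.79, 3.14, 3.14, 3.14, 3.14].

## Interface

Orientations are given as a unit quaternion [x, y, z, w].
In Python, from bench import arm gives the robot as it stands.
- The arm moves only by the tool apply_moves, never from a script. Its argument "plan" is one flat list of numbers, 5 for each row, row after row: the gripper's target within -1 to 1 (shut at 1, half-way at 0, fully open at -1), then the shift along the world's x, y, z in m, then the turn about the world's z in degrees. A call has 1 to 8 rows; each row is the pose to reach, as a shift and turn from the pose commanded when the call began; what a row does not reach only later rows make up. A row lasts 1/12 s, in which the tool goes at most 41.7 mm and 7.16 degrees, less where a joint would pass 70% of its speed; a pose out of reach is approached as far as the arm can. A call with a gripper value outside its range is refused whole. The fingers move at their own pace and stop on an object; the grip force is fixed at half the most. Time passes only in rows, so rows that repeat a pose let the fingers close. It gives the time, the measured TCP pose, the force and the opening at its end, in the units of the state.
- arm.read_state(): the state, without advancing time (a new reading comes with each control period).
- arm.get_image(name): name is "side" or "top"; returns a dict with "color" (400x640x3 uint8, red, green, blue), "range_z" (400x640 float32, mm along the optical axis (not along the pixel's ray), 0 where there is no reading), "camera_matrix" (3x3 intrinsics, pixels), "k1" (the pictures are not rectified: a ray, as slopes to the right and down, at radius r is drawn at 1 + k1 r^2 times it, then the intrinsics apply), "camera_from_world" (4x4, takes a point from world to camera coordinates). Camera axes: x right, y down, z forward; pixel columns grow to the right and rows downward; lengths in mm; the calibration is good to about 2 mm. A picture is of the moment at which its call begins.
- arm.job_done(): hands the job in, once; it reports no verdict.
The state is a dict: "clock": time; "joints": joint angles; "joint_vel": joint speeds; "joint_efforts": joint torques, N m; "position": TCP position; "ee_rot": TCP orientation; "contact_force": force on the tool from outside, world axes, zero at the start; "wrist_torque": the same for the moment, N m; "gripper_width": finger opening in mm.
Only numpy, scipy, OpenCV 4.12 (cv2) and the standard library are available. Lean on these libraries where they do the work, as an engineer would, in place of code of your own. Each camera call takes 0.05 s, during which the arm holds its last target.

## Working session

There is one attempt and no reset: what is moved stays moved. The work goes in short steps, Python scripts to look and compute and a tool call to move; the robot and the scene stay as the last step left them, time stands still between calls to the robot, and variables do not carry over. Pictures are saved under pics/ and viewed, and the job is handed in when it is done.

Besides the shell and the picture viewer there is one more tool, called after "Call:" by a JSON object that holds its "api" and its "payload". apply_moves: Moves the arm, as the interface text tells. Its arguments: {"type":"object","properties":{"plan":{"type":"array","items":{"type":"number"}}},"required":["plan"]}

```bash
mkdir -p pics; ls; cat > h.py <<'E'
import numpy as np, cv2
from bench import arm
def save(img,name): cv2.imwrite('pics/'+name,cv2.cvtColor(img,cv2.COLOR_RGB2BGR))
def ray(im,uv):
    K=np.array(im['camera_matrix']);k1=im['k1']
    uv=np.atleast_2d(np.array(uv,float))
    d=np.c_[(uv[:,0]-K[0,2])/K[0,0],(uv[:,1]-K[1,2])/K[1,1]]
    u=d.copy()
    for _ in range(30):
        u=d/(1+k1*(u**2).sum(1,keepdims=True))
    T=np.array(im['camera_from_world']);R=T[:3,:3];t=T[:3,3]
    D=np.c_[u,np.ones(len(u))]@R
    return -R.T@t, D
def onplane(im,uv,z):
    o,D=ray(im,uv); return o+D*((z-o[2])/D[:,2])[:,None]
def project(im,P):
    T=np.array(im['camera_from_world']);P=np.atleast_2d(P)@T[:3,:3].T+T[:3,3]
    u=P[:,:2]/P[:,2:];u=u*(1+im['k1']*(u**2).sum(1,keepdims=True))
    K=np.array(im['camera_matrix']);return np.c_[u[:,0]*K[0,0]+K[0,2],u[:,1]*K[1,1]+K[1,2]]
E
python3 - <<'E'
from h import *
for n in('top','side'):
    im=arm.get_image(n); save(im['color'],n+'0.png'); T=np.array(im['camera_from_world']);print(n,-T[:3,:3].T@T[:3,3],T[:3,:3].round(2).tolist(),im['k1'],im['camera_matrix'])
s=arm.read_state();print(s)
E
```

```text
pics
top [369.33398258   7.57878115 983.44599091] [[0.12, -0.99, -0.0], [-0.97, -0.12, -0.21], [0.21, 0.03, -0.98]] -0.0747998132763307 [[414.84508023   0.         316.80070114]
 [  0.         414.84508023 196.99288356]
 [  0.           0.           1.        ]]
side [ 446.63342421 -679.09996372  955.66651366] [[0.98, -0.17, -0.01], [-0.14, -0.78, -0.61], [0.1, 0.6, -0.8]] -0.049287723823254886 [[447.26111997   0.         316.69755472]
 [  0.         447.26111997 204.6823927 ]
 [  0.           0.           1.        ]]
{'clock': 0.1, 'joints': array([ 1.42162558e+00,  3.85484488e-01,  6.76960977e-03, -4.35702804e-04,
       -1.19401347e+00, -2.58608687e-01]), 'joint_vel': array([-8.27033600e-05, -1.96209770e-03,  4.47177573e-03,  2.52038013e-03,
        9.59216075e-04,  1.45166368e-04]), 'joint_efforts': array([-7.51367443e-04, -3.93319702e+01,  1.88929796e+01,  4.19794500e+00,
       -2.58243381e-03,  7.71117186e-06]), 'position': array([247.62946289, 573.28183303, 230.33074695]), 'ee_rot': array([ 9.79269649e-01, -2.02558586e-01, -1.49356616e-04,  9.75636899e-04]), 'contact_force': array([-0.16099596, -0.04237964,  0.39822077]), 'wrist_torque': array([0.04113239, 0.03655067, 0.01980424]), 'gripper_width': 85.31879742441849}
```

```bash
ls -la pics
```

```text
total 632
drwxr-xr-x 2 agent agent   4096 Dec  7 06:54 .
drwxr-xr-x 3 agent agent   4096 Dec  7 06:54 ..
-rw-r--r-- 1 agent agent 375248 Dec  7 06:54 side0.png
-rw-r--r-- 1 agent agent 259608 Dec  7 06:54 top0.png
```

View pics/top0.png

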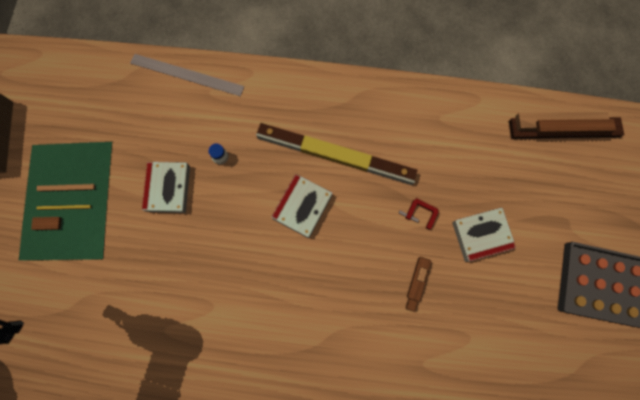

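View pics/side0.png

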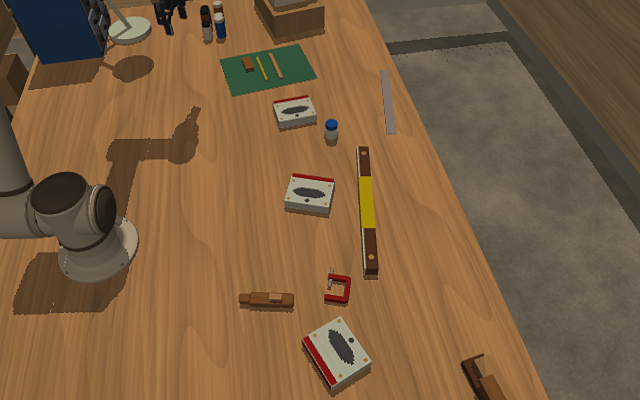

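The top view shows three look-alike blocks at about (166,187), (304,206) and (484,234). The banded fence runs from (260,130) to (417,178), the jar is at (218,153), the clamp at (422,213) and the boat at (419,284). Next I'll measure them.

```bash
cat >> h.py <<'E'
def blocks(im,zt=30):
    c=im['color'].astype(int);hsv=cv2.cvtColor(im['color'],cv2.COLOR_RGB2HSV)
    white=((hsv[...,1]<60)&(hsv[...,2]>120)).astype(np.uint8)
    red=(((hsv[...,0]<8)|(hsv[...,0]>172))&(hsv[...,1]>170)&(hsv[...,2]>70)).astype(np.uint8)
    return white,red
E
python3 - <<'E'
from h import *
im=arm.get_image('top')
print(onplane(im,[[166,187],[304,206],[484,234]],30).round(), np.linalg.norm(onplane(im,[[166,187],[304,206],[484,234]],30)[:,:2],axis=1))
print('fence',onplane(im,[[260,130],[417,178],[303,143],[370,163]],30).round(),'jar',onplane(im,[[218,153]],50),'clamp',onplane(im,[[422,213]],16),'hull',onplane(im,[[424,260],[413,308]],20))
c=im['color'][100:320,190:450];save(cv2.resize(c,None,fx=3,fy=2.7,interpolation=cv2.INTER_CUBIC)[:600,:800],'crop0.png')
s=arm.get_image('side');c=s['color'][130:310,225:415];save(cv2.resize(c,None,fx=3.3,fy=3.3,interpolation=cv2.INTER_CUBIC)[:600,:800],'crop0s.png')
c=im['color'][165:245,260:350];save(cv2.resize(c,None,fx=7,fy=7,interpolation=cv2.INTER_NEAREST)[:600,:800],'crop1.png')
E
```

```text
[[ 554.  397.   30.]
 [ 548.   63.   30.]
 [ 532. -362.   30.]] [681.01136096 551.26812255 643.53314609]
fence [[ 722.  194.   30.]
 [ 647. -196.   30.]
 [ 701.   85.   30.]
 [ 671.  -81.   30.]] jar [[646.06699995 280.66996502  50.        ]] clamp [[ 567.14887578 -216.49252639   16.        ]] hull [[ 456.66625088 -228.11056344   20.        ]
 [ 345.76503528 -211.29924128   20.        ]]
```

View pics/crop0.png

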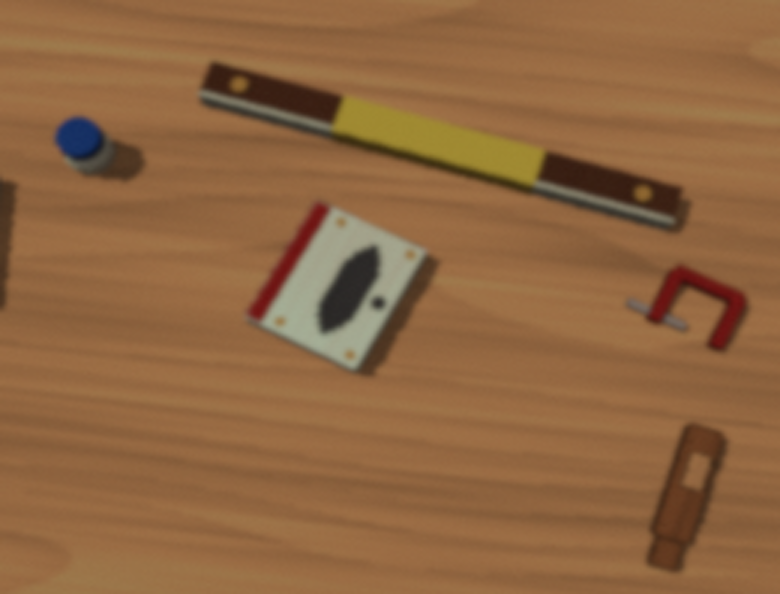

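View pics/crop0s.png

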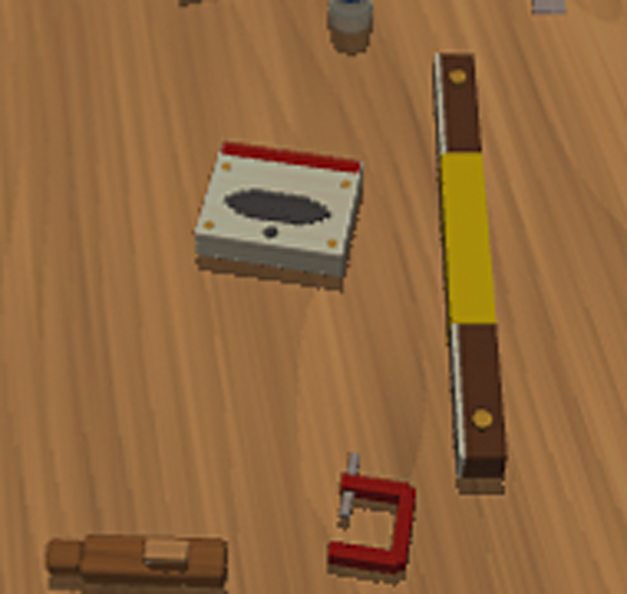

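View pics/crop1.png

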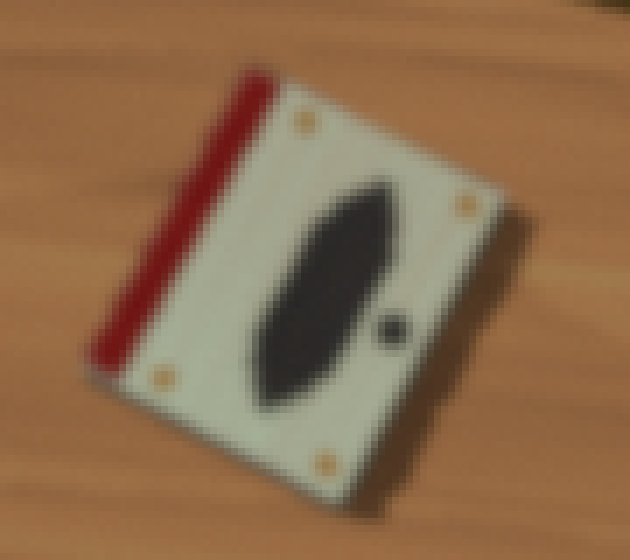

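Chosen: the block at (304,206). It is 551 mm from the base, against 681 and 643 for the others, and stands in front of the yellow band with its red side facing left. Next I'll measure poses from colour and depth.

```bash
cat >> h.py <<'E'
def cloud(im):
    h,w=im['range_z'].shape
    v,u=np.mgrid[0:h,0:w]
    o,D=ray(im,np.c_[u.ravel(),v.ravel()])
    return (o+D*im['range_z'].reshape(-1,1)).reshape(h,w,3)
def rect(P):
    (c,s,a)=cv2.minAreaRect(P[:,:2].astype(np.float32)); return np.array(c),s,a
E
python3 - <<'E'
from h import *
for n in('top','side'):
    im=arm.get_image(n);P=cloud(im);ok=im['range_z']>0
    print(n,ok.mean())
    # bench plane near
    m=ok&(np.abs(P[...,0]-480)<30)&(np.abs(P[...,1])<30);print('bench',P[m][:,2].mean(),P[m][:,2].std())
    top=ok&(P[...,2]>22)&(P[...,2]<45)&(P[...,0]>400)&(P[...,0]<800)&(abs(P[...,1])<260)
    k,lab,st,_=cv2.connectedComponentsWithStats(top.astype(np.uint8))
    for i in range(1,k):
        if st[i,4]>150:
            Q=P[lab==i]; print(st[i],Q.mean(0).round(1),Q[:,2].std().round(2),rect(Q))
    hsv=cv2.cvtColor(im['color'],cv2.COLOR_RGB2HSV)
    cx,cy=(304,206) if n=='top' else (310,195)
    print(hsv[cy-2:cy+20:5,cx-20:cx+40:6].tolist()[0])
    y=((abs(hsv[...,0].astype(int)-28)<5)&(hsv[...,1]>150)&(hsv[...,2]>100)&top); print('yellow',y.sum(),P[y].mean(0),rect(P[y]) )
E
```

```text
top 0.9959375
bench -1.4471591386127876 1.76241887119027
[ 256  123  162   61 2352] [687.5   0.9  28. ] 2.03 (array([688.94250488,   3.62640381]), (399.2380676269531, 37.60614776611328), 79.62259674072266)
[ 271  175   61   62 2132] [550.5  70.3  28.6] 1.7 (array([552.02044678,  70.70884705]), (100.67803955078125, 120.68579864501953), 68.81812286376953)
[[5, 130, 122], [35, 37, 167], [35, 36, 168], [21, 32, 56], [12, 29, 44], [30, 33, 92], [30, 36, 163], [22, 56, 100], [14, 148, 93], [16, 136, 158]]
yellow 800 [688.43423349   3.71311782  28.54430221] (array([688.19494629,   4.67034149]), (164.31259155273438, 32.88448715209961), 79.91615295410156)
side 0.99609765625
bench 1.938660013938967 1.8721531134987917
[ 356  146   23  125 1700] [687.6 -18.1  32.1] 2.27 (array([692.26916504,   5.45780945]), (405.26812744140625, 35.39707565307617), 79.46133422851562)
[ 284  173   51   37 1403] [552.1  64.7  31.8] 2.51 (array([552.4387207 ,  68.69647217]), (104.02908325195312, 120.29317474365234), 69.03720092773438)
[264 292  29  14 275] [ 431.8 -226.9   27.2] 4.51 (array([ 431.3805542 , -226.46362305]), (29.952194213867188, 65.81607055664062), 78.1625747680664)
[[23, 46, 166], [19, 29, 70], [15, 26, 58], [15, 25, 61], [12, 21, 61], [6, 22, 59], [20, 50, 169], [23, 29, 71], [15, 146, 155], [14, 145, 156]]
yellow 667 [ 6.90834002e+02 -4.10572224e-01  3.27658726e+01] (array([691.66906738,   3.81665802]), (171.9779510498047, 34.28193283081055), 79.21038818359375)
```

Fused from both cameras:
- **Fence:** yaw about −10.4°, face centre near (673.8, 7.6).
- **Block:** centre near (552, 70), yaw about 69°. It must turn about 79° clockwise and has roughly 131 mm to go.

I'll close the fingers and start with the end nearest the robot, at its red corner.

Call:
{"api": "apply_moves", "payload": {"plan": [1, 0.116, -0.218, -0.06, 0, 1, 0.116, -0.218, -0.06, 0, 1, 0.116, -0.218, -0.06, 0, 1, 0.116, -0.218, -0.06, 0, 1, 0.116, -0.218, -0.06, 0, 1, 0.116, -0.218, -0.06, 0, 1, 0.116, -0.218, -0.06, 0, 1, 0.116, -0.218, -0.06, 0]}}

```text
clock: 0.97
position: [364.4, 353.4, 170.9]
ee_rot: [0.979, -0.204, -0.0, 0.001]
contact_force: [-0.1, 0.5, 0.2]
gripper_width: -0.2
```

Call:
{"api": "apply_moves", "payload": {"plan": [1, 0.116, -0.218, -0.06, 0, 1, 0.116, -0.218, -0.06, 0, 1, 0.116, -0.218, -0.06, 0, 1, 0.116, -0.218, -0.06, 0, 1, 0.116, -0.218, -0.06, 0, 1, 0.116, -0.218, -0.06, 0, 1, 0.116, -0.218, -0.06, 0, 1, 0.116, -0.218, -0.06, 0]}}

```text
clock: 1.63
position: [480.9, 136.9, 110.9]
ee_rot: [0.979, -0.204, -0.0, 0.0]
contact_force: [-0.2, 0.4, -0.7]
gripper_width: 0.2
```

```bash
cat >> h.py <<'E'
FY=-10.4; F=np.array([673.8,7.6])
def block(guess, z0=None):
    """block pose from depth, both views; guess=(x,y)"""
    res=[]
    out={}
    for n in('top','side'):
        im=arm.get_image(n);out[n]=im;P=cloud(im);ok=im['range_z']>0
        d=np.hypot(P[...,0]-guess[0],P[...,1]-guess[1])
        m=ok&(P[...,2]>20)&(P[...,2]<40)&(d<105)
        # keep off the fence
        nn=np.array([np.cos(np.radians(FY)),np.sin(np.radians(FY))])
        m&=((P[...,:2]-F)@nn<-2)
        hsv=cv2.cvtColor(im['color'],cv2.COLOR_RGB2HSV)
        red=(((hsv[...,0]<8)|(hsv[...,0]>170))&(hsv[...,1]>150)&(hsv[...,2]>60))
        gray=(hsv[...,1]<75)|red|((abs(hsv[...,0].astype(int)-18)<6)&(hsv[...,2]>170))
        m=cv2.morphologyEx((m&gray).astype(np.uint8),cv2.MORPH_CLOSE,np.ones((3,3),np.uint8))
        m=cv2.morphologyEx(m,cv2.MORPH_OPEN,np.ones((3,3),np.uint8))
        k,lab,st,_=cv2.connectedComponentsWithStats(m)
        i=1+np.argmax(st[1:,4]); b=lab==i; Q=P[b]
        c,s,a=rect(Q); rc=P[b&red][:,:2].mean(0)-c
        w,h=s
        # red vector rough, snap to rect axes
        ra=np.degrees(np.arctan2(rc[1],rc[0]))
        cand=np.array([a+90*i for i in range(4)]); df=(cand-ra+180)%360-180
        th=cand[np.argmin(abs(df))]; th=(th+180)%360-180
        print(n,c.round(1),np.round(s,1),'yaw',round(th,1),'n',st[i,4]); res.append([*c,th])
    return np.array(res),out
def rep(p):
    x,y,th=p;nn=np.array([np.cos(np.radians(FY)),np.sin(np.radians(FY))]);t=np.array([-nn[1],nn[0]])
    d=F-np.array([x,y]);print('pose',np.round(p,1),'dist',round(d@nn,1),'along',round(-d@t,1),'turn left',round(FY-th,1))
def bp(p,bx,by):
    c,s=np.cos(np.radians(p[2])),np.sin(np.radians(p[2]));return np.array([p[0]+c*bx-s*by,p[1]+s*bx+c*by])
def tool():
    s=arm.read_state();x,y=s['ee_rot'][:2];P=s['position']
    print('t',round(s['clock'],2),'tcp',P.round(1),'toolx',round(np.degrees(np.arctan2(2*x*y,x*x-y*y)),1),'f',s['contact_force'].round(1),'w',round(s['gripper_width'],1));return P
E
python3 - <<'E'
from h import *
r,o=block((552,70));tool();rep(r.mean(0));p=r.mean(0)
print('A start',bp(p,36,60+11+20),'contact',bp(p,36,71))
E
```

```text
top [494.3  68. ] [123.2 248.9] yaw -0.5 n 2058
side [ 474.5 -270.2] [809.3 129.9] yaw 77.0 n 1419
t 1.73 tcp [480.5 139.  111.7] toolx -23.3 f [-0.6 -1.2 -0.9] w -0.3
pose [ 484.4 -101.1   38.2] dist 166.7 along -141.1 turn left -48.6
A start [456.36106021  -7.32569266] contact [468.73753213 -23.03629236]
```

```bash
sed -i 's/m=cv2.morphologyEx((m&gray)/m0=m\&gray; m=cv2.morphologyEx((m\&gray)/; s/b=lab==i; Q/b=(lab==i)\&m0; Q/' h.py
python3 - <<'E'
from h import *
r,o=block((552,70));tool();rep(r.mean(0));p=r.mean(0)
print('A start',bp(p,36,60+11+20),'contact',bp(p,36,71))
save(o['top']['color'],'top1.png')
E
```

```text
top [550.8  69.4] [ 97.5 118.9] yaw 68.8 n 2059
side [552.8  68.8] [102.4 119.8] yaw 69.2 n 1420
t 1.83 tcp [480.  139.5 111.9] toolx -23.2 f [-0.6 -0.1 -0. ] w 0.0
pose [551.8  69.1  69. ] dist 131.1 along 38.5 turn left -79.4
A start [479.79898282 135.35389416] contact [498.46719687 128.1776985 ]
```

View pics/top1.png

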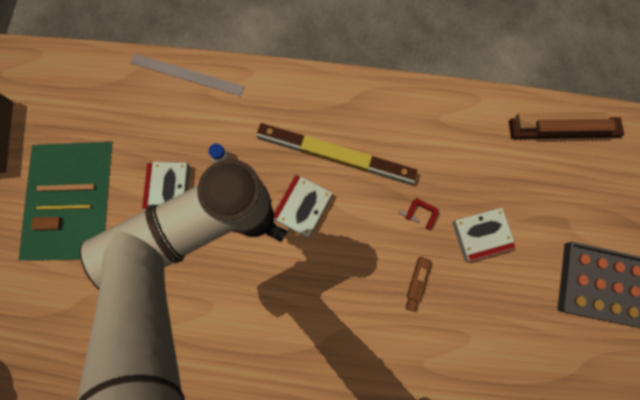

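The view is clear: the fingertip at (280,235) stands beside the block's near-left corner. I'll descend there.

Call:
{"api": "apply_moves", "payload": {"plan": [1, 0, -0.004, -0.03, 0, 1, 0, -0.004, -0.06, 0, 1, 0, -0.004, -0.08, 0, 1, 0, -0.004, -0.095, 0, 1, 0, -0.004, -0.101, 0, 1, 0, -0.004, -0.101, 0]}}

```text
clock: 2.33
position: [479.1, 134.7, 9.5]
ee_rot: [0.98, -0.201, -0.001, 0.001]
contact_force: [-0.2, 0.1, -0.0]
gripper_width: 0.0
```

Call:
{"api": "apply_moves", "payload": {"plan": [1, 0.006, -0.002, 0, 0, 1, 0.012, -0.005, 0, 0, 1, 0.017, -0.007, 0, 0, 1, 0.022, -0.009, 0, 0, 1, 0.027, -0.011, 0, 0, 1, 0.031, -0.013, 0, 0, 1, 0.035, -0.015, 0, 0, 1, 0.035, -0.015, 0, 0]}}

```text
clock: 3.0
position: [515.3, 119.0, 11.3]
ee_rot: [0.979, -0.203, 0.0, -0.001]
contact_force: [-3.0, 2.6, 2.1]
gripper_width: -0.2
```

```bash
python3 - <<'E'
from h import *
r,o=block((555,68));tool();rep(r.mean(0));p=r.mean(0)
E
```

```text
top [561.6  58.8] [ 97.1 119.1] yaw 64.6 n 1722
side [558.5  62.5] [105.1 133.4] yaw 64.8 n 1465
t 3.1 tcp [515.3 119.   11.2] toolx -23.4 f [-2.6  2.1  3.4] w -0.0
pose [560.   60.7  64.7] dist 121.5 along 31.7 turn left -75.1
```

The turn came out small because the flat fingertip bore on its inner edge. I'll back off, shift toward the corner and yaw the tool ahead so the outer edge bears.

Call:
{"api": "apply_moves", "payload": {"plan": [1, -0.011, 0.005, 0, 0, 1, -0.011, 0.008, 0, -6, 1, -0.009, 0.013, 0, -12, 1, -0.009, 0.013, 0, -18, 1, -0.009, 0.013, 0, -20]}}

```text
clock: 3.52
position: [505.6, 132.0, 10.5]
ee_rot: [0.929, -0.371, 0.0, -0.0]
contact_force: [1.1, 0.4, 0.3]
gripper_width: -0.3
```

```bash
python3 - <<'E'
from h import *
r,o=block((558,62));p=r.mean(0);tool();rep(p)
save(cv2.resize(o['side']['color'][130:280,225:415],None,fx=3.3,fy=3.3),'s2.png')
save(cv2.resize(o['top']['color'][100:280,200:440],None,fx=3.3,fy=3.3),'t2.png')
E
```

```text
top [561.6  58.9] [ 97.1 119.1] yaw 64.3 n 1960
side [564.2  58.2] [103.  118.6] yaw 64.0 n 1430
t 3.62 tcp [505.5 131.7  10.4] toolx -43.3 f [0.2 0.7 0.1] w 0.1
pose [562.9  58.5  64.2] dist 118.3 along 30.1 turn left -74.6
```

View pics/t2.png

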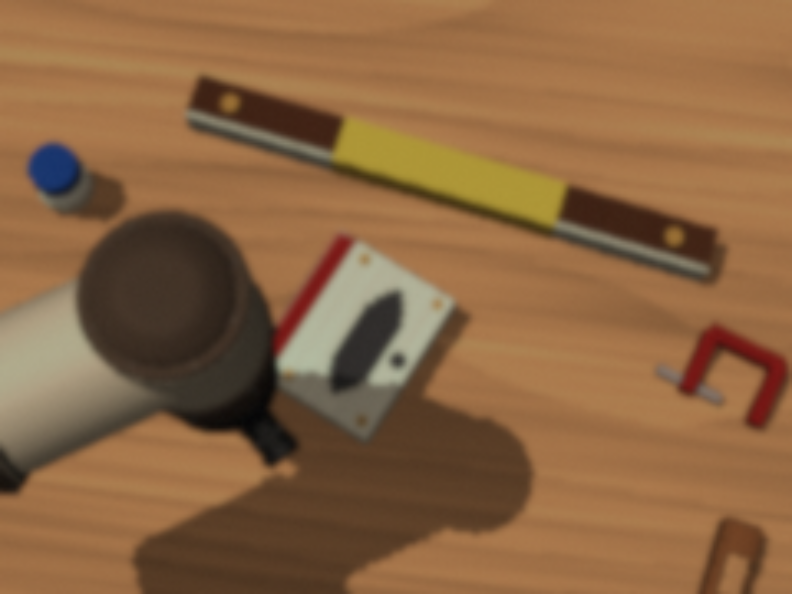

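View pics/s2.png

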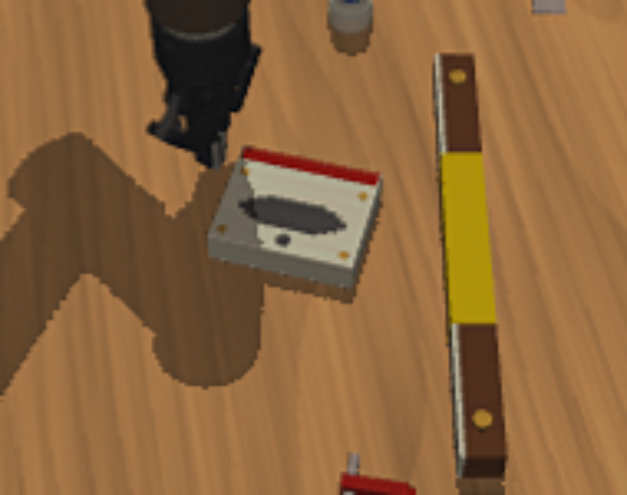

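B next: over to the red side's far corner.

Call:
{"api": "apply_moves", "payload": {"plan": [1, -0.005, 0.003, 0.025, 0, 1, -0.005, 0.003, 0.055, 0, 1, 0.03, -0.005, 0.065, 0, 1, 0.07, -0.013, 0.065, 0, 1, 0.105, -0.021, 0.065, 0, 1, 0.135, -0.026, 0.065, 0, 1, 0.135, -0.026, 0.065, 0, 1, 0.135, -0.026, 0.065, 0]}}

```text
clock: 4.28
position: [641.3, 105.0, 74.3]
ee_rot: [0.929, -0.37, -0.0, 0.0]
contact_force: [-1.1, -0.6, -0.3]
gripper_width: 0.3
```

Call:
{"api": "apply_moves", "payload": {"plan": [1, 0, 0, -0.03, 0, 1, 0, 0, -0.055, 0, 1, 0, 0, -0.065, 0, 1, 0, 0, -0.065, 0]}}

```text
clock: 4.62
position: [637.6, 105.2, 7.4]
ee_rot: [0.929, -0.369, -0.003, 0.002]
contact_force: [0.5, 0.2, 0.5]
gripper_width: -0.1
```

Call:
{"api": "apply_moves", "payload": {"plan": [1, -0.002, -0.005, 0, 0, 1, -0.005, -0.01, 0, 0, 1, -0.007, -0.014, 0, 0, 1, -0.009, -0.018, 0, 0, 1, -0.011, -0.022, 0, 0, 1, -0.013, -0.026, 0, 0, 1, -0.015, -0.03, 0, 0, 1, -0.015, -0.03, 0, 0]}}

```text
clock: 5.28
position: [627.8, 75.6, 12.1]
ee_rot: [0.929, -0.369, 0.002, -0.002]
contact_force: [4.8, 2.1, 2.5]
gripper_width: -0.1
```

```bash
python3 - <<'E'
from h import *
r,o=block((558,55));p=r.mean(0);tool();rep(p)
save(cv2.resize(o['side']['color'][130:280,225:415],None,fx=3.3,fy=3.3),'s3.png')
E
```

```text
top [550.3  50.3] [ 97.6 118.8] yaw 54.5 n 1887
side [556.3  53.9] [113.5 119.3] yaw 55.1 n 1458
t 5.38 tcp [627.3  75.9  11.7] toolx -43.3 f [4.3 2.3 2.2] w 0.1
pose [553.3  52.1  54.8] dist 126.6 along 22.0 turn left -65.2
```

View pics/s3.png

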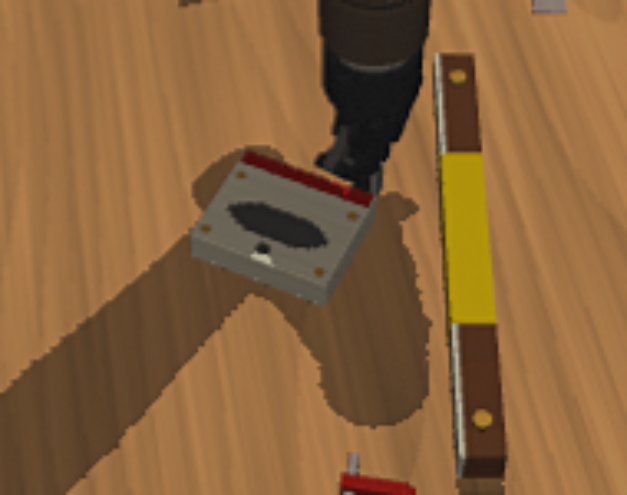

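Call:
{"api": "apply_moves", "payload": {"plan": [1, -0.002, -0.004, 0, -3, 1, -0.005, -0.007, 0, -6, 1, -0.008, -0.011, 0, -9, 1, -0.01, -0.014, 0, -12, 1, -0.013, -0.017, 0, -14, 1, -0.015, -0.019, 0, -16, 1, -0.016, -0.021, 0, -16, 1, -0.016, -0.021, 0, -16]}}

```text
clock: 6.05
position: [612.0, 55.2, 11.7]
ee_rot: [0.869, -0.495, 0.002, -0.002]
contact_force: [4.5, 1.5, 1.3]
gripper_width: 0.1
```

```bash
python3 - <<'E'
from h import *
r,o=block((545,45));p=r.mean(0);tool();rep(p)
E
```

```text
top [530.3  43.2] [ 97.6 118.2] yaw 44.7 n 1849
side [539.5  48.3] [120.6 121. ] yaw 45.8 n 1505
t 6.15 tcp [612.   55.2  11.7] toolx -59.3 f [5.2 0.4 2.2] w -0.3
pose [534.9  45.7  45.2] dist 143.5 along 12.4 turn left -55.6
```

C: the back side's left corner.

Call:
{"api": "apply_moves", "payload": {"plan": [1, 0.007, 0.007, 0.01, 0, 1, 0.007, 0.007, 0.04, 0, 1, -0.01, 0.004, 0.065, 0, 1, -0.05, -0.004, 0.065, 0, 1, -0.09, -0.012, 0.065, 0, 1, -0.13, -0.02, 0.065, 0, 1, -0.168, -0.025, 0.065, 0, 1, -0.168, -0.025, 0.065, 0]}}

```text
clock: 6.82
position: [429.4, 25.4, 73.3]
ee_rot: [0.868, -0.497, -0.006, 0.006]
contact_force: [-0.4, 0.3, -0.1]
gripper_width: 0.0
```

```bash
python3 - <<'E'
from h import *
r,o=block((532,45));p=r.mean(0);tool();rep(p)
print('C',bp(p,-75,54),'A',bp(p,50,75))
E
```

```text
top [531.2  42.1] [ 97.5 117.8] yaw 45.2 n 891
side [532.5  42.5] [102.2 121.2] yaw 44.9 n 1489
t 6.92 tcp [438.7  28.5  75.2] toolx -59.4 f [1.2 0.8 0.2] w 0.1
pose [531.9  42.3  45. ] dist 145.9 along 8.5 turn left -55.4
C [440.66273928  27.37250124] A [514.12816983 130.66253229]
```

Call:
{"api": "apply_moves", "payload": {"plan": [1, -0.002, -0.002, -0.03, 0, 1, -0.002, -0.002, -0.055, 0, 1, -0.002, -0.002, -0.065, 0, 1, -0.002, -0.002, -0.065, 0, 1, -0.002, -0.002, -0.065, 0]}}

```text
clock: 7.33
position: [440.1, 27.6, 9.7]
ee_rot: [0.869, -0.495, -0.001, 0.001]
contact_force: [-0.3, -0.3, -0.0]
gripper_width: 0.0
```

Call:
{"api": "apply_moves", "payload": {"plan": [1, 0.004, 0.004, 0, 0, 1, 0.008, 0.008, 0, -2, 1, 0.012, 0.012, 0, -4, 1, 0.015, 0.015, 0, -6, 1, 0.018, 0.018, 0, -8, 1, 0.022, 0.021, 0, -10, 1, 0.025, 0.023, 0, -12, 1, 0.025, 0.023, 0, -12]}}

```text
clock: 8.0
position: [463.5, 50.5, 10.6]
ee_rot: [0.812, -0.584, -0.001, 0.001]
contact_force: [-4.4, -0.5, -0.5]
gripper_width: -0.1
```

```bash
python3 - <<'E'
from h import *
r,o=block((537,45));p=r.mean(0);tool();rep(p)
E
```

```text
top [560.8  22.7] [97.6 64.8] yaw 36.4 n 797
side [537.9  37.3] [122.4 121.7] yaw 36.2 n 1471
t 8.1 tcp [463.6  50.4  10.5] toolx -71.3 f [-4.4  0.1  0.8] w -0.0
pose [549.3  30.   36.3] dist 126.5 along -0.4 turn left -46.7
```

Call:
{"api": "apply_moves", "payload": {"plan": [1, 0.004, 0.003, 0, -2, 1, 0.007, 0.005, 0, -4, 1, 0.011, 0.007, 0, -7, 1, 0.014, 0.009, 0, -9, 1, 0.017, 0.011, 0, -11, 1, 0.02, 0.013, 0, -13, 1, 0.023, 0.014, 0, -14, 1, 0.023, 0.014, 0, -14]}}

```text
clock: 8.77
position: [487.5, 64.8, 10.4]
ee_rot: [0.735, -0.678, -0.0, 0.0]
contact_force: [-4.0, 0.5, -0.9]
gripper_width: 0.0
```

Call:
{"api": "apply_moves", "payload": {"plan": [1, -0.01, -0.006, 0.005, 0, 1, -0.01, -0.006, 0.035, 0, 1, -0.03, 0.004, 0.065, 0, 1, -0.03, 0.04, 0.075, 0, 1, -0.03, 0.08, 0.075, 0, 1, -0.03, 0.08, 0.075, 0]}}

```text
clock: 9.27
position: [461.2, 150.7, 88.8]
ee_rot: [0.737, -0.675, 0.002, -0.006]
contact_force: [-0.0, -0.2, -1.1]
gripper_width: 0.0
```

```bash
python3 - <<'E'
from h import *
r,o=block((548,48));p=r.mean(0);tool();rep(p)
print('C',bp(p,-75,54),'A',bp(p,48,83),'B',bp(p,76,-54),'D',bp(p,-48,-83))
E
```

```text
top [566.3  43.9] [ 98.1 119.7] yaw 25.3 n 2055
side [568.8  43.1] [102.  121.7] yaw 25.1 n 1445
t 9.37 tcp [458.7 146.4  86.8] toolx -85.2 f [-0.6  0.4 -0.2] w 0.0
pose [567.6  43.5  25.2] dist 111.0 along 16.1 turn left -35.6
C [476.7205226   60.45974873] A [575.68217117 139.05104667] B [659.32696663  26.99504195] D [559.46040695 -52.02185661]
```

A again: left end, red corner.

Call:
{"api": "apply_moves", "payload": {"plan": [1, 0.04, -0.002, 0, 0, 1, 0.08, -0.004, 0, 0, 1, 0.118, -0.006, 0, 0, 1, 0.118, -0.006, -0.02, 0, 1, 0.118, -0.006, -0.045, 0, 1, 0.118, -0.006, -0.065, 0, 1, 0.118, -0.006, -0.076, 0, 1, 0.118, -0.006, -0.076, 0]}}

```text
clock: 10.03
position: [574.2, 136.8, 6.8]
ee_rot: [0.735, -0.678, -0.001, 0.002]
contact_force: [-0.1, -0.1, -0.2]
gripper_width: 0.1
```

Call:
{"api": "apply_moves", "payload": {"plan": [1, 0.002, -0.006, 0, 0, 1, 0.004, -0.011, 0, 0, 1, 0.006, -0.015, 0, 0, 1, 0.007, -0.019, 0, -2, 1, 0.008, -0.023, 0, -4, 1, 0.009, -0.027, 0, -6, 1, 0.01, -0.031, 0, -8, 1, 0.01, -0.031, 0, -8]}}

```text
clock: 10.7
position: [587.7, 108.0, 10.9]
ee_rot: [-0.686, 0.728, -0.001, 0.002]
contact_force: [1.5, 0.8, -0.5]
gripper_width: 0.1
```

```bash
python3 - <<'E'
from h import *
r,o=block((570,35));p=r.mean(0);tool();rep(p)
save(cv2.resize(o['side']['color'][130:280,225:415],None,fx=3.3,fy=3.3),'s4.png')
E
```

```text
top [564.8  24.8] [ 97.6 118.9] yaw 19.0 n 1962
side [568.2  28.8] [106. 130.] yaw 18.9 n 1517
t 10.8 tcp [586.6 107.7  10.5] toolx -93.3 f [0.5 0.8 0.1] w 0.2
pose [566.5  26.8  19. ] dist 109.0 along -0.5 turn left -29.4
```

View pics/s4.png

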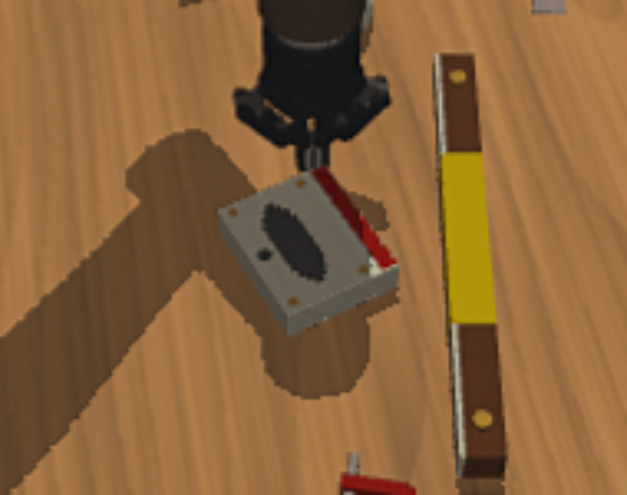

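D: opposite end, back corner, to cancel the sideways drift.

Call:
{"api": "apply_moves", "payload": {"plan": [1, -0.003, 0.01, 0.01, 0, 1, -0.003, 0.01, 0.045, 0, 1, -0.005, -0.01, 0.065, 0, 1, -0.012, -0.05, 0.065, 0, 1, -0.02, -0.09, 0.065, 0, 1, -0.03, -0.13, 0.065, 0, 1, -0.038, -0.168, 0.065, 0, 1, -0.039, -0.176, 0.065, 0]}}

```text
clock: 11.47
position: [544.1, -72.0, 75.1]
ee_rot: [-0.685, 0.729, 0.001, -0.001]
contact_force: [0.1, 0.5, -0.1]
gripper_width: 0.3
```

```bash
python3 - <<'E'
from h import *
r,o=block((566,26));p=r.mean(0);tool();rep(p)
print('D',bp(p,-48,-83))
E
```

```text
top [536.9   8.9] [ 40.8 106.6] yaw 15.2 n 674
side [595.9 -19.1] [72.8 21.8] yaw 21.8 n 205
t 11.57 tcp [546.1 -69.9  75.2] toolx -93.5 f [ 0.6  1.  -0.1] w -0.4
pose [566.4  -5.1  18.5] dist 103.3 along -31.9 turn left -28.9
D [547.27813529 -99.03745913]h.py:51: RuntimeWarning: Mean of empty slice.
  c,s,a=rect(Q); rc=P[b&red][:,:2].mean(0)-c
  ret = um.true_divide(
```

The arm blocks the view here, so I'm using the earlier pose.

Call:
{"api": "apply_moves", "payload": {"plan": [1, 0, 0, -0.03, 0, 1, 0, 0, -0.055, 0, 1, 0, 0, -0.065, 0, 1, 0, 0, -0.065, 0, 1, 0, 0, -0.065, 0]}}

```text
clock: 11.98
position: [547.3, -67.4, 9.6]
ee_rot: [-0.687, 0.727, -0.0, -0.0]
contact_force: [-0.5, -0.3, -0.2]
gripper_width: 0.4
```

Call:
{"api": "apply_moves", "payload": {"plan": [1, -0.001, 0.005, 0, 0, 1, -0.002, 0.01, 0, 0, 1, -0.003, 0.014, 0, 0, 1, -0.004, 0.018, 0, -2, 1, -0.004, 0.022, 0, -4, 1, -0.004, 0.026, 0, -6, 1, -0.004, 0.03, 0, -8, 1, -0.004, 0.03, 0, -8]}}

```text
clock: 12.65
position: [541.5, -38.6, 10.3]
ee_rot: [-0.633, 0.774, 0.0, -0.001]
contact_force: [-1.4, -4.4, 1.0]
gripper_width: 0.2
```

Call:
{"api": "apply_moves", "payload": {"plan": [1, 0.001, -0.01, 0.01, 0, 1, 0.001, -0.01, 0.045, 0, 1, -0.03, -0.01, 0.065, 0, 1, -0.07, 0.02, 0.065, 0, 1, -0.09, 0.06, 0.065, 0, 1, -0.09, 0.1, 0.065, 0, 1, -0.09, 0.1, 0.065, 0]}}

```text
clock: 13.23
position: [452.6, 66.0, 76.2]
ee_rot: [-0.636, 0.772, -0.001, 0.002]
contact_force: [0.1, 0.9, 0.0]
gripper_width: -0.1
```

```bash
python3 - <<'E'
from h import *
r,o=block((562,35));p=r.mean(0);tool();rep(p)
print('C',bp(p,-75,54),'A',bp(p,48,83),'B',bp(p,76,-54),'D',bp(p,-48,-83))
save(cv2.resize(o['top']['color'][100:280,200:440],None,fx=3.3,fy=3.3),'t5.png')
E
```

```text
top [569.1  42.6] [ 97.8 118.8] yaw 11.7 n 1544
side [570.9  42.3] [100.2 124.1] yaw 12.3 n 1438
t 13.33 tcp [453.2  64.3  75.6] toolx -101.1 f [0.7 0.2 1.2] w 0.1
pose [570.   42.4  12. ] dist 108.4 along 15.5 turn left -22.4
C [485.40469593  79.6138278 ] A [599.66867257 133.59293156] B [655.58522023   5.42764882] D [540.34316825 -48.75970631]
```

View pics/t5.png

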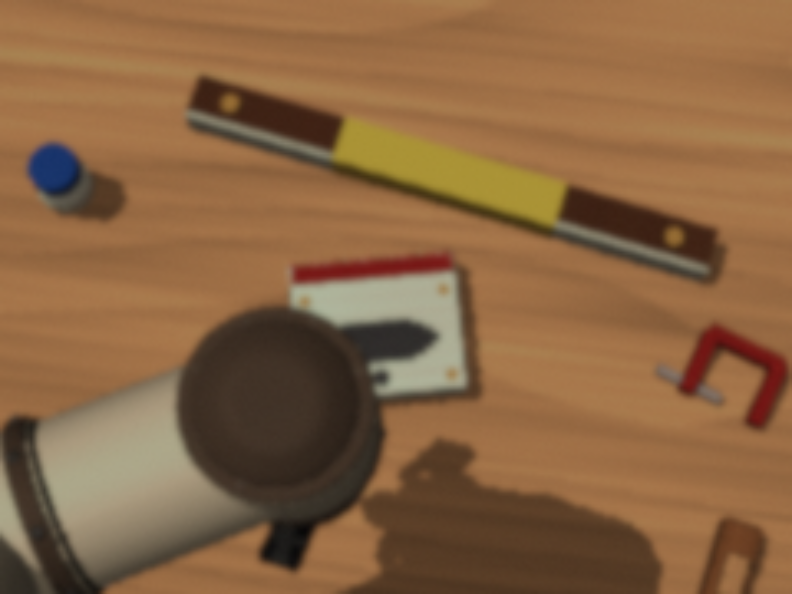

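Call:
{"api": "apply_moves", "payload": {"plan": [1, 0.0, 0.035, 0, 0, 1, 0.02, 0.069, 0, 0, 1, 0.06, 0.069, 0, 0, 1, 0.1, 0.069, 0, 0, 1, 0.135, 0.069, 0, 0, 1, 0.145, 0.07, -0.025, 0, 1, 0.145, 0.07, -0.05, 0, 1, 0.145, 0.07, -0.065, 0]}}

```text
clock: 14.0
position: [597.9, 130.1, 6.7]
ee_rot: [-0.632, 0.775, 0.001, -0.001]
contact_force: [-0.6, -0.2, -0.4]
gripper_width: 0.2
```

Call:
{"api": "apply_moves", "payload": {"plan": [1, 0.001, -0.006, 0, 0, 1, 0.002, -0.011, 0, 0, 1, 0.003, -0.015, 0, 0, 1, 0.003, -0.019, 0, 0, 1, 0.004, -0.023, 0, -2, 1, 0.005, -0.027, 0, -4, 1, 0.005, -0.031, 0, -5, 1, 0.005, -0.031, 0, -5]}}

```text
clock: 14.67
position: [604.5, 100.8, 11.2]
ee_rot: [-0.599, 0.801, -0.001, 0.002]
contact_force: [2.0, 2.5, 0.9]
gripper_width: -0.5
```

```bash
python3 - <<'E'
from h import *
r,o=block((570,30));p=r.mean(0);tool();rep(p)
E
```

```text
top [567.3  27.5] [ 98.6 117.8] yaw 3.8 n 1969
side [569.   28.5] [ 99.  128.1] yaw 3.3 n 1492
t 14.77 tcp [603.7 100.7  10.7] toolx -106.3 f [1.2 1.8 1.8] w 0.1
pose [568.1  28.    3.6] dist 107.6 along 0.9 turn left -14.0
```

Call:
{"api": "apply_moves", "payload": {"plan": [1, -0.001, 0.01, 0.01, 0, 1, -0.001, 0.012, 0.045, 0, 1, -0.03, 0.012, 0.065, 0, 1, -0.07, 0, 0.065, 0, 1, -0.11, -0.015, 0.065, 0, 1, -0.116, -0.025, 0.035, 0, 1, -0.116, -0.025, 0.01, 0, 1, -0.116, -0.025, 0, 0]}}

```text
clock: 15.43
position: [483.5, 74.4, 8.2]
ee_rot: [-0.599, 0.801, 0.001, -0.003]
contact_force: [0.7, 0.1, -0.6]
gripper_width: 0.2
```

Call:
{"api": "apply_moves", "payload": {"plan": [1, 0.005, 0, 0, 0, 1, 0.01, 0, 0, 0, 1, 0.014, 0, 0, 0, 1, 0.018, 0, 0, 0, 1, 0.022, 0, 0, -1, 1, 0.025, 0, 0, -2, 1, 0.028, 0, 0, -3, 1, 0.028, 0, 0, -3]}}

```text
clock: 16.1
position: [514.2, 75.9, 9.9]
ee_rot: [-0.578, 0.816, 0.001, -0.001]
contact_force: [-4.3, 3.1, 1.4]
gripper_width: -0.0
```

```bash
python3 - <<'E'
from h import *
r,o=block((573,28));p=r.mean(0);tool();rep(p)
E
```

```text
top [574.2  10.2] [92.7 98.1] yaw -0.9 n 1423
side [564.4  23.7] [126.1 127.5] yaw 0.4 n 1514
t 16.2 tcp [514.2  75.9   9.8] toolx -109.4 f [-4.4  3.5 -0.2] w 0.2
pose [ 5.693e+02  1.690e+01 -3.000e-01] dist 104.5 along -9.7 turn left -10.1
```

Call:
{"api": "apply_moves", "payload": {"plan": [1, 0.003, 0, 0, 0, 1, 0.006, 0, 0, -1, 1, 0.009, -0.001, 0, -2, 1, 0.009, -0.001, 0, -2, 1, -0.003, 0, 0, -2, 1, -0.015, 0, 0.01, -2, 1, -0.035, 0.01, 0.04, -2, 1, -0.06, 0.03, 0.06, -2]}}

```text
clock: 16.87
position: [456.2, 105.4, 70.8]
ee_rot: [-0.563, 0.827, -0.001, 0.001]
contact_force: [0.2, 1.8, 0.5]
gripper_width: -0.2
```

Call:
{"api": "apply_moves", "payload": {"plan": [1, -0.02, 0.02, 0, 0, 1, -0.04, 0.05, 0, 0, 1, -0.04, 0.09, 0, 0, 1, -0.04, 0.12, 0, 0, 1, -0.04, 0.12, 0, 0]}}

```text
clock: 17.28
position: [417.3, 231.8, 71.1]
ee_rot: [-0.566, 0.824, 0.0, 0.004]
contact_force: [0.2, 0.4, 0.4]
gripper_width: 0.1
```

```bash
python3 - <<'E'
from h import *
r,o=block((578,28));p=r.mean(0);tool();rep(p)
save(cv2.resize(o['top']['color'][100:280,200:440],None,fx=3.3,fy=3.3),'t6.png')
E
```

```text
top [580.5  19.1] [118.9  98.3] yaw -4.6 n 2035
side [581.7  18.8] [122.9  97.8] yaw -4.2 n 1451
t 17.38 tcp [415.4 227.3  69.9] toolx -111.2 f [ 0.7 -0.1  0.1] w -0.3
pose [581.1  18.9  -4.4] dist 93.2 along -5.6 turn left -6.0
```

View pics/t6.png

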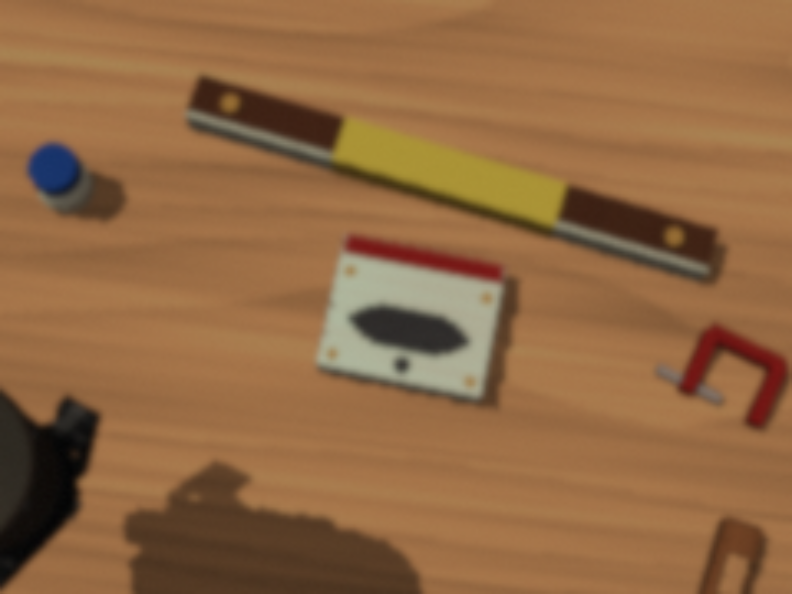

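The block is 6° short of square with about a 38 mm gap. I'll turn the gripper parallel to the fence and open it, so both fingertips bear on the back side. Joint range check first.

```bash
python3 - <<'E'
from h import *
s=arm.read_state();print(s['joints'].round(2))
n=np.array([np.cos(np.radians(FY)),np.sin(np.radians(FY))]);p=np.array([581.1,18.9])
print('push start TCP', p-n*(50+11+18))
for nm in('top','side'):
    im=arm.get_image(nm);P=cloud(im)
    hsv=cv2.cvtColor(im['color'],cv2.COLOR_RGB2HSV)
    m=(im['range_z']>0)&(P[...,2]>22)&(P[...,2]<42)&(P[...,0]>620)&(P[...,0]<760)&(abs(P[...,1])<215)
    Q=P[m];vx,vy,x0,y0=cv2.fitLine(Q[:,:2].astype(np.float32),cv2.DIST_HUBER,0,.01,.01).ravel();print(np.degrees(np.arctan2(vy,vx)),x0,y0,rect(Q))
E
```

```text
[ 0.85  0.32 -0.57  0.   -0.68 -1.22]
push start TCP [503.39785381  33.16101247]
79.475555 685.7538 0.41349596 (array([658.69915771,   9.20802307]), (399.4389953613281, 97.35848999023438), 79.4942398071289)
79.73642 685.80786 -17.193228 (array([660.21582031,  11.38728333]), (404.41839599609375, 100.48245239257812), 79.5257339477539)
```

Call:
{"api": "apply_moves", "payload": {"plan": [-1, 0, -0.025, 0, -7, -1, 0.015, -0.05, 0, -14, -1, 0.03, -0.08, 0, -21, -1, 0.045, -0.11, 0, -28, -1, 0.06, -0.14, 0, -35, -1, 0.07, -0.17, 0, -42, -1, 0.075, -0.194, 0, -49, -1, 0.075, -0.194, 0, -56]}}

```text
clock: 18.15
position: [489.8, 27.0, 69.1]
ee_rot: [-0.104, 0.995, -0.0, -0.0]
contact_force: [-0.3, 0.1, 0.8]
gripper_width: 85.6
```

Call:
{"api": "apply_moves", "payload": {"plan": [-1, 0, 0, 0, -7, -1, 0, 0, 0, -14, -1, 0, 0, 0, -21, -1, 0, 0, 0, -23, -1, 0, 0, 0, -23, -1, 0, 0, 0, -23]}}

```text
clock: 18.65
position: [489.6, 30.7, 69.4]
ee_rot: [0.091, 0.996, -0.0, -0.0]
contact_force: [-0.4, 0.0, -0.8]
gripper_width: 85.3
```

```bash
python3 - <<'E'
from h import *
tool();print(arm.read_state()['joints'].round(2))
E
```

```text
t 18.65 tcp [489.6  30.7  69.4] toolx 169.6 f [-0.4  0.  -0.8] w 85.3
[ 0.39  0.35 -0.53  0.   -0.69 -2.15]
```

Call:
{"api": "apply_moves", "payload": {"plan": [-1, 0, 0.004, -0.025, 0, -1, 0, 0.004, -0.05, 0, -1, 0, 0.004, -0.067, 0, -1, 0, 0.004, -0.067, 0, -1, 0.01, 0.002, -0.067, 0, -1, 0.018, 0.001, -0.067, 0, -1, 0.022, 0, -0.067, 0, -1, 0.022, 0, -0.067, 0]}}

```text
clock: 19.32
position: [514.4, 32.0, 3.6]
ee_rot: [0.09, 0.996, 0.001, 0.002]
contact_force: [0.3, -0.1, -0.2]
gripper_width: 85.2
```

Call:
{"api": "apply_moves", "payload": {"plan": [-1, 0.003, -0.0005, 0, 0, -1, 0.006, -0.001, 0, 0, -1, 0.009, -0.0015, 0, 0, -1, 0.011, -0.002, 0, 0, -1, 0.013, -0.0025, 0, 0, -1, 0.015, -0.003, 0, 0, -1, 0.015, -0.003, 0, 0]}}

```text
clock: 19.9
position: [525.1, 28.9, 2.2]
ee_rot: [0.09, 0.996, -0.0, -0.002]
contact_force: [-4.6, 4.7, 2.0]
gripper_width: 85.6
```

```bash
python3 - <<'E'
from h import *
r,o=block((583,18));p=r.mean(0);tool();rep(p)
save(cv2.resize(o['side']['color'][130:280,225:415],None,fx=3.3,fy=3.3),'s7.png')
save(cv2.resize(o['top']['color'][100:280,200:440],None,fx=3.3,fy=3.3),'t7.png')
E
```

```text
top [581.3 -31. ] [27.  92.1] yaw -3.8 n 349
side [586.5  16.4] [123.5  98.5] yaw -7.4 n 1439
t 20.0 tcp [525.   28.9   2.2] toolx 169.7 f [-4.9  2.9  2.4] w 84.9
pose [583.9  -7.3  -5.6] dist 85.7 along -30.8 turn left -4.8
```

View pics/s7.png

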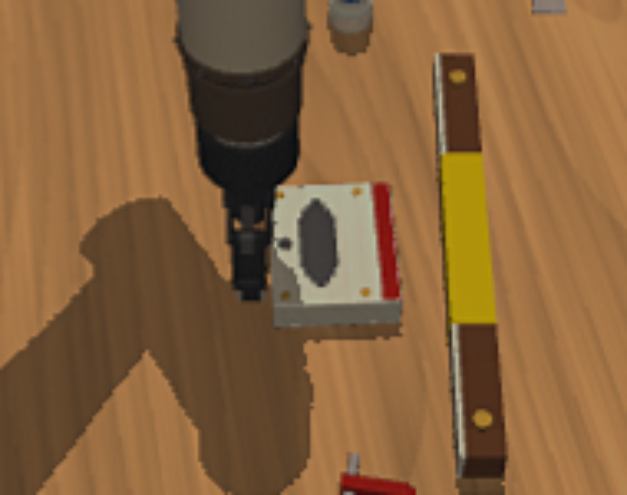

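View pics/t7.png

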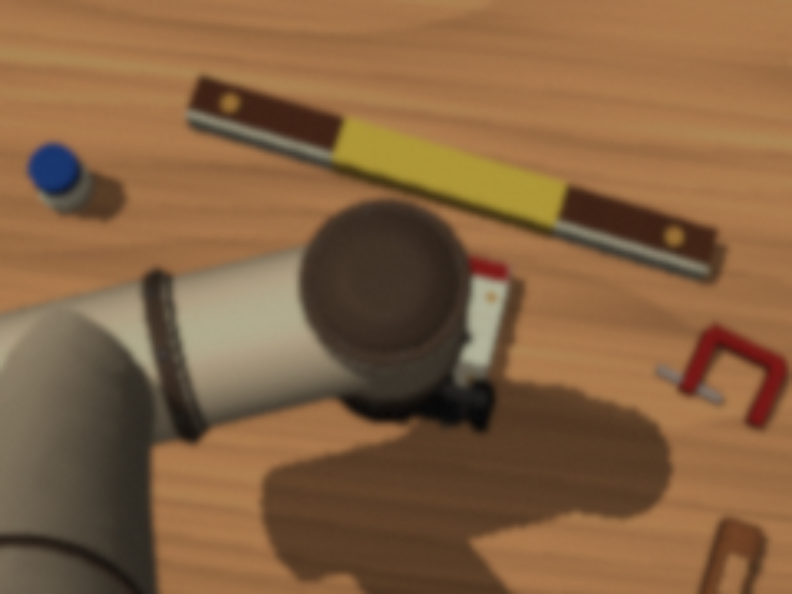

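Call:
{"api": "apply_moves", "payload": {"plan": [-1, 0.002, -0.0005, 0, 0, -1, 0.004, -0.001, 0, 0, -1, 0.006, -0.001, 0, 0, -1, 0.007, -0.0015, 0, 0, -1, 0.007, -0.0015, 0, 0]}}

```text
clock: 20.42
position: [532.1, 27.5, 2.1]
ee_rot: [0.09, 0.996, -0.0, -0.002]
contact_force: [-4.6, 4.9, 2.9]
gripper_width: 84.9
```

```bash
python3 - <<'E'
from h import *
r,o=block((588,16));p=r[1];tool();rep(p)
E
```

```text
top [585.7 -34. ] [29.7 86.7] yaw -4.4 n 362
side [579.7  13.3] [121.1 117.7] yaw -10.6 n 1453
t 20.52 tcp [532.1  27.6   2.1] toolx 169.7 f [-4.   4.9  2.2] w 85.1
pose [579.7  13.3 -10.6] dist 93.6 along -11.4 turn left 0.2
```

Looks square, but the finger merges into the side-view contour. I'll back off and take a clean check at this gap.

Call:
{"api": "apply_moves", "payload": {"plan": [-1, -0.012, 0.002, 0, 0, -1, -0.03, 0.006, 0, 0, -1, -0.05, 0.01, 0.02, 0, -1, -0.07, 0.014, 0.05, 0, -1, -0.09, 0.05, 0.07, 0, -1, -0.1, 0.09, 0.07, 0, -1, -0.11, 0.13, 0.07, 0, -1, -0.11, 0.16, 0.07, 0]}}

```text
clock: 21.18
position: [422.5, 189.1, 73.5]
ee_rot: [0.09, 0.996, 0.001, 0.001]
contact_force: [1.2, 0.3, 0.2]
gripper_width: 85.6
```

```bash
python3 - <<'E'
from h import *
r,o=block((588,16));p=r.mean(0);tool();rep(p)
save(cv2.resize(o['top']['color'][100:280,200:440],None,fx=3.3,fy=3.3),'t8.png')
E
```

```text
top [588.2  13.5] [119.   98.9] yaw -10.4 n 2038
side [589.6  11.3] [119.9  97.1] yaw -10.6 n 1431
t 21.28 tcp [424.8 192.   73.4] toolx 170.0 f [-0.  -0.3 -0. ] w 85.6
pose [588.9  12.4 -10.5] dist 84.4 along -10.6 turn left 0.1
```

View pics/t8.png

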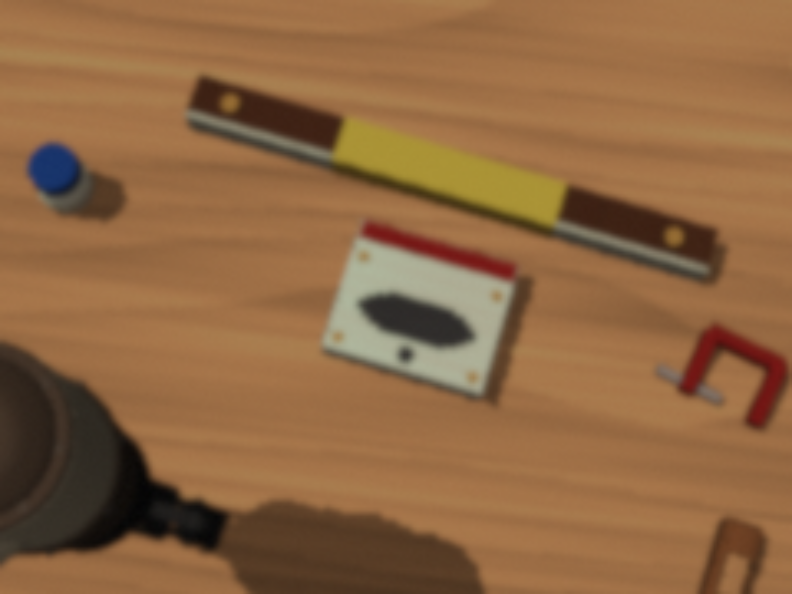

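Square within about 0.2°, with a 34 mm gap and 10 mm off the band centre (25 mm allowed). Now the straight two-finger push.

Call:
{"api": "apply_moves", "payload": {"plan": [-1, 0.01, -0.035, 0, 0, -1, 0.025, -0.075, 0, 0, -1, 0.045, -0.115, 0, 0, -1, 0.065, -0.15, 0, 0, -1, 0.079, -0.164, 0, 0, -1, 0.079, -0.164, -0.03, 0, -1, 0.079, -0.164, -0.055, 0, -1, 0.079, -0.164, -0.071, 0]}}

```text
clock: 21.95
position: [501.8, 21.6, -0.6]
ee_rot: [0.092, 0.996, -0.0, -0.001]
contact_force: [-0.9, 0.1, -0.6]
gripper_width: 85.2
```

```bash
python3 - <<'E'
from h import *
P=tool();n=np.array([np.cos(np.radians(FY)),np.sin(np.radians(FY))]);t=np.array([-n[1],n[0]])
print('tcp dist',(F-P[:2])@n,'along',-(F-P[:2])@t)
E
```

```text
t 21.95 tcp [501.8  21.6  -0.6] toolx 169.5 f [-0.9  0.1 -0.6] w 85.2
tcp dist 171.69702090211462 along -17.27161895096477
```

Call:
{"api": "apply_moves", "payload": {"plan": [-1, 0.001, 0.001, 0, 0, -1, 0.001, 0.001, 0, 0, -1, 0.001, 0.001, 0, 0]}}

```text
clock: 22.2
position: [504.7, 24.4, 2.2]
ee_rot: [0.09, 0.996, 0.0, 0.001]
contact_force: [0.3, 0.6, -0.1]
gripper_width: 85.2
```

```bash
python3 - <<'E'
from h import *
P=tool();n=np.array([np.cos(np.radians(FY)),np.sin(np.radians(FY))]);t=np.array([-n[1],n[0]])
print('tcp dist',(F-P[:2])@n,'along',-(F-P[:2])@t)
E
```

```text
t 22.2 tcp [504.7  24.4   2.2] toolx 169.7 f [ 0.3  0.6 -0.1] w 85.2
tcp dist 169.35431387930697 along -13.993576390740117
```

Call:
{"api": "apply_moves", "payload": {"plan": [-1, 0.008, 0.0015, 0, 0, -1, 0.016, 0, 0, 0, -1, 0.022, -0.001, 0, 0, -1, 0.027, -0.002, 0, 0, -1, 0.032, -0.003, 0, 0, -1, 0.037, -0.0035, 0, 0, -1, 0.041, -0.0045, 0, 0, -1, 0.044, -0.005, 0, 0]}}

```text
clock: 22.87
position: [542.9, 18.2, 1.0]
ee_rot: [0.091, 0.996, -0.002, -0.006]
contact_force: [-12.7, 3.8, 10.4]
gripper_width: 85.2
```

```bash
python3 - <<'E'
from h import *
P=tool();n=np.array([np.cos(np.radians(FY)),np.sin(np.radians(FY))]);t=np.array([-n[1],n[0]])
print('tcp dist',(F-P[:2])@n,'along',-(F-P[:2])@t)
r,o=block((603,10))
save(cv2.resize(o['side']['color'][130:280,225:415],None,fx=3.3,fy=3.3),'s9.png')
E
```

```text
t 22.87 tcp [542.9  18.2   1. ] toolx 169.5 f [-12.7   3.8  10.4] w 85.2
tcp dist 130.6914160448111 along -13.218853632774096
top [597.2 -41.6] [19.4 84.8] yaw -8.9 n 244
side [599.6   8.1] [122.9 102.3] yaw -10.2 n 1411
```

View pics/s9.png

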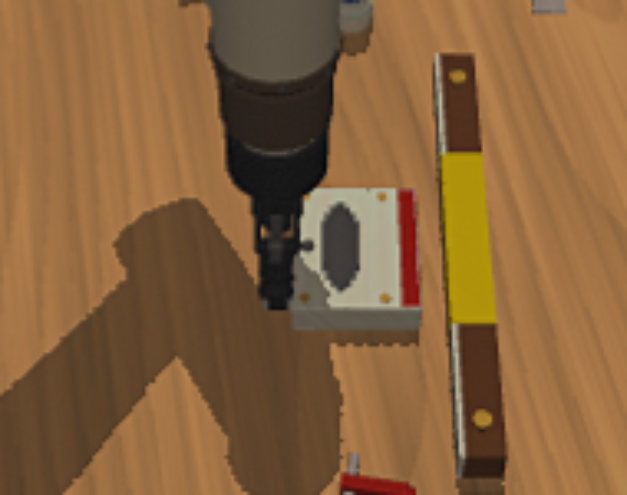

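The vertical force reads 10 N. I'll raise the tool slightly and settle to see whether it was a transient.

Call:
{"api": "apply_moves", "payload": {"plan": [-1, 0.0, 0, 0.001, 0, -1, 0, 0, 0.002, 0, -1, 0, 0, 0.002, 0]}}

```text
clock: 23.22
position: [545.7, 18.5, 2.4]
ee_rot: [0.091, 0.996, -0.001, -0.002]
contact_force: [-4.0, -0.4, -2.6]
gripper_width: 85.3
```

```bash
python3 - <<'E'
from h import *
P=tool();n=np.array([np.cos(np.radians(FY)),np.sin(np.radians(FY))]);t=np.array([-n[1],n[0]])
print('tcp dist',(F-P[:2])@n,'along',-(F-P[:2])@t)
r,o=block((603,10))
E
```

```text
t 23.22 tcp [545.7  18.5   2.4] toolx 169.6 f [-4.  -0.4 -2.6] w 85.3
tcp dist 127.96330301310343 along -12.373842452877794
top [600.1 -41.5] [19.6 85.2] yaw -8.9 n 242
side [602.3   8.7] [121.4 101.9] yaw -10.6 n 1432
```

Transient only. I'll continue more slowly.

Call:
{"api": "apply_moves", "payload": {"plan": [-1, 0.002, -0.0004, 0, 0, -1, 0.004, -0.0007, 0, 0, -1, 0.006, -0.0011, 0, 0, -1, 0.008, -0.0015, 0, 0, -1, 0.01, -0.0018, 0, 0, -1, 0.012, -0.0022, 0, 0, -1, 0.014, -0.0026, 0, 0, -1, 0.014, -0.0026, 0, 0]}}

```text
clock: 23.98
position: [562.7, 16.7, 3.4]
ee_rot: [0.09, 0.996, 0.0, 0.001]
contact_force: [-3.2, -0.0, -1.5]
gripper_width: 85.7
```

```bash
python3 - <<'E'
from h import *
P=tool();n=np.array([np.cos(np.radians(FY)),np.sin(np.radians(FY))]);t=np.array([-n[1],n[0]])
print('tcp dist',(F-P[:2])@n,'along',-(F-P[:2])@t)
r,o=block((615,8));rep(r[1])
save(cv2.resize(o['side']['color'][130:280,225:415],None,fx=3.3,fy=3.3),'s10.png')
E
```

```text
t 23.98 tcp [562.7  16.7   3.4] toolx 169.6 f [-3.2 -0.  -1.5] w 85.7
tcp dist 110.9429339119647 along -11.12666195150376
top [616.2 -43.7] [18.9 84.1] yaw -10.0 n 212
side [614.3   7.5] [124.1 111.5] yaw -12.8 n 1421
pose [614.3   7.5 -12.8] dist 58.5 along -10.9 turn left 2.4
```

View pics/s10.png

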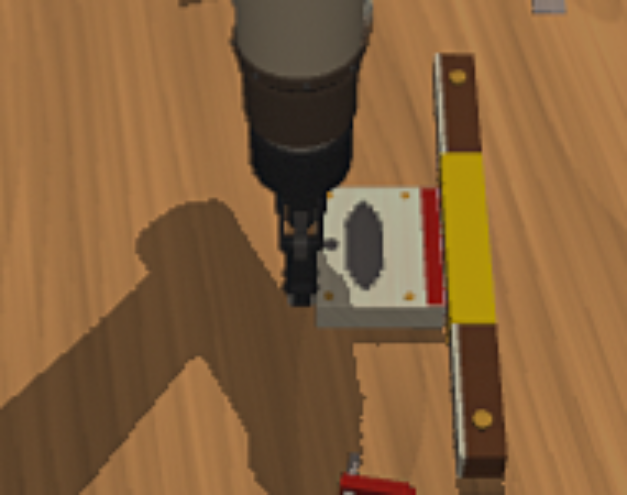

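Call:
{"api": "apply_moves", "payload": {"plan": [-1, 0.001, -0.0002, 0, 0, -1, 0.002, -0.0004, 0, 0, -1, 0.003, -0.0005, 0, 0, -1, 0.003, -0.0005, 0, 0]}}

```text
clock: 24.42
position: [564.4, 16.2, 3.7]
ee_rot: [0.09, 0.996, -0.0, -0.0]
contact_force: [-5.6, 0.7, -0.5]
gripper_width: 85.4
```

Call:
{"api": "apply_moves", "payload": {"plan": [-1, 0.001, -0.0002, 0, 0, -1, 0.002, -0.0004, 0, 0, -1, 0.002, -0.0004, 0, 0]}}

```text
clock: 24.67
position: [565.4, 15.9, 3.6]
ee_rot: [0.09, 0.996, -0.0, -0.001]
contact_force: [-7.5, 3.1, 2.5]
gripper_width: 85.7
```

Call:
{"api": "apply_moves", "payload": {"plan": [-1, 0.001, -0.0002, 0, 0, -1, 0.002, -0.0004, 0, 0, -1, 0.003, -0.0005, 0, 0, -1, 0.003, -0.0005, 0, 0]}}

```text
clock: 25.0
position: [565.4, 15.8, 3.6]
ee_rot: [0.09, 0.996, -0.001, -0.004]
contact_force: [-15.7, 7.4, 8.9]
gripper_width: 85.3
```

```bash
python3 - <<'E'
from h import *
tool();im=arm.get_image('side')
save(cv2.resize(im['color'][150:250,290:400],None,fx=5.5,fy=5.5),'s11.png')
E
```

```text
t 25.0 tcp [565.4  15.8   3.6] toolx 169.6 f [-15.7   7.4   8.9] w 85.3
```

View pics/s11.png

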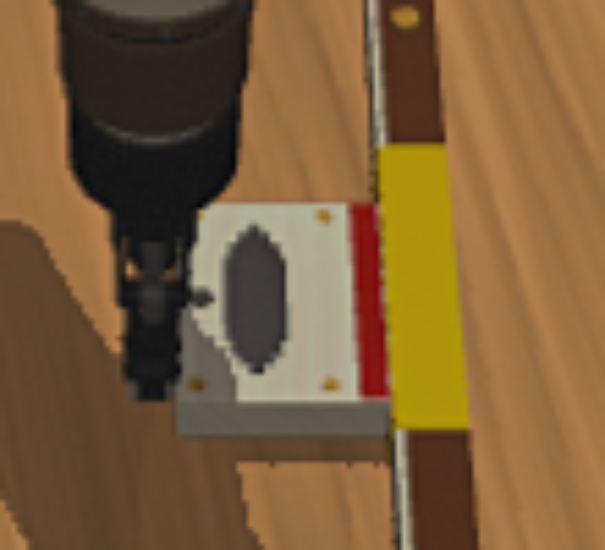

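The tip stopped while the force rose to 16 N, so the block is seated. I'll retreat and check.

Call:
{"api": "apply_moves", "payload": {"plan": [-1, -0.003, 0.0005, 0, 0, -1, -0.012, 0.002, 0, 0, -1, -0.03, 0.005, 0, 0, -1, -0.05, 0.01, 0.02, 0, -1, -0.07, 0.014, 0.05, 0, -1, -0.095, 0.05, 0.08, 0, -1, -0.12, 0.09, 0.1, 0, -1, -0.13, 0.13, 0.1, 0]}}

```text
clock: 25.72
position: [447.6, 129.7, 104.7]
ee_rot: [0.091, 0.996, 0.003, 0.004]
contact_force: [1.2, 0.4, 0.4]
gripper_width: 85.7
```

Call:
{"api": "apply_moves", "payload": {"plan": [-1, -0.01, 0.04, 0, 0, -1, -0.02, 0.08, 0, 0, -1, -0.02, 0.1, 0, 0, -1, -0.02, 0.1, 0, 0, -1, -0.02, 0.1, 0, 0]}}

```text
clock: 26.13
position: [427.1, 230.3, 101.7]
ee_rot: [0.089, 0.996, 0.002, 0.002]
contact_force: [-0.1, -1.0, -0.9]
gripper_width: 85.3
```

```bash
python3 - <<'E'
from h import *
r,o=block((625,5));p=r.mean(0);tool();rep(p)
for n,(a,b,c,d) in {'top':(110,230,230,430),'side':(140,280,260,400)}.items():
    save(cv2.resize(o[n]['color'][a:b,c:d],None,fx=4,fy=4),n+'12.png')
im=o['top']
print('jar',onplane(im,[[218,153]],50).round())
# gap along the red edge: rows of colour across the seam in top view
n=np.array([np.cos(np.radians(FY)),np.sin(np.radians(FY))]);t=np.array([-n[1],n[0]])
for al in(-60,-40,-10,20,40):
    q=[np.r_[F+t*al+n*s,30] for s in range(-8,9,2)]
    uv=project(im,np.array(q)).round().astype(int); print(al,[im['color'][v,u].tolist() for u,v in uv])
E
```

```text
top [620.8   6.4] [119.4  96.6] yaw -10.5 n 1948
side [623.3   5.1] [120.6  94.3] yaw -10.3 n 1441
t 26.23 tcp [426.5 228.1 101.1] toolx 169.6 f [0.4 0.2 0.1] w 85.7
pose [622.1   5.8 -10.4] dist 50.6 along -11.1 turn left 0.0
jar [[646. 281.  50.]]
-60 [[122, 27, 23], [123, 37, 26], [130, 66, 34], [145, 105, 44], [148, 114, 45], [163, 138, 51], [169, 146, 53], [170, 146, 53], [171, 148, 54]]
-40 [[119, 30, 24], [119, 30, 24], [123, 54, 31], [136, 92, 41], [159, 132, 50], [159, 132, 50], [168, 145, 54], [171, 148, 54], [170, 148, 54]]
-10 [[119, 25, 21], [122, 40, 28], [130, 71, 39], [144, 108, 48], [149, 117, 48], [162, 138, 52], [169, 146, 54], [171, 148, 55], [171, 147, 54]]
20 [[118, 27, 23], [121, 48, 30], [121, 48, 30], [129, 81, 38], [150, 123, 48], [164, 141, 52], [164, 141, 52], [170, 147, 54], [171, 148, 54]]
40 [[117, 25, 22], [120, 38, 27], [127, 69, 38], [127, 69, 38], [146, 114, 47], [162, 136, 51], [169, 146, 54], [169, 146, 54], [169, 147, 53]]
```

View pics/top12.png

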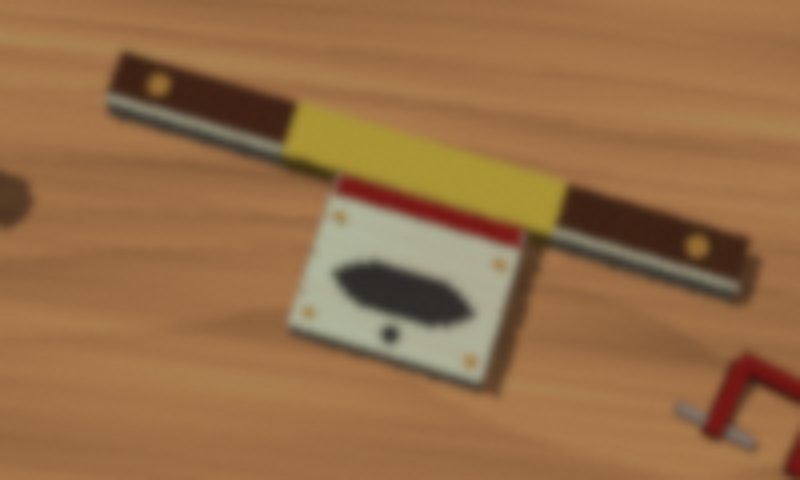

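View pics/side12.png

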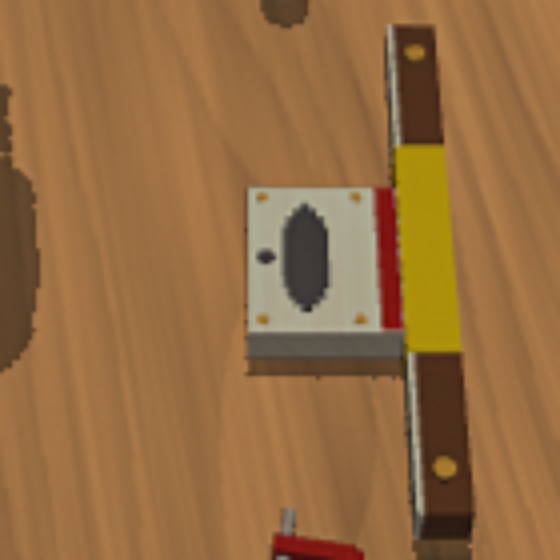

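In both views red meets yellow directly along the whole seam, with no gap, and the block lies within the band. Handing in.

```bash
python3 - <<'E'
from h import *
im=arm.get_image('side');save(im['color'],'final.png')
print(arm.job_done());tool()
E
```

```text
the job is handed in; nothing more can be done
None
the job is handed in; nothing more can be done
```

View pics/final.png

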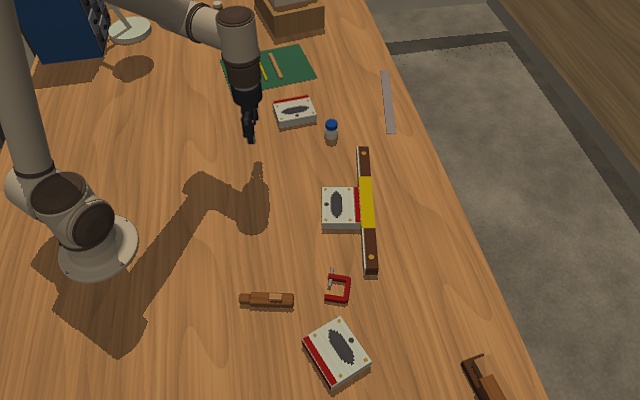

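The block's red edge now lies flat against the fence, in front of the yellow band, and I have handed the job in at about 26 s of the 72 s allowed.

- **Turning:** I walked the block about 79° clockwise with closed-fingertip pushes on alternate corners from its sides. The two open fingertips on the back side took out the last 6°. With the arm withdrawn, I measured the block square within about 0.2°, with a gap of about 34 mm to the fence.
- **Pushing home:** I pushed it straight in with both fingertips until it stopped, at about 16 N along the push. The arm then withdrew.
- **Last checks:** The block's yaw was −10.4°, the same as the fence. Its centre was 50.6 mm from the fence face, where 50 is flush and the calibration is good to about 2 mm. Red met yellow with no visible gap along the whole edge. The block sits 11 mm to the right of the band's middle, with about 14 mm to spare. The jar, clamp and boat look unmoved in the final picture.
- **Readings that disagreed:** Some poses taken while the arm blocked a view were wrong, and I ignored them. An upward force of about 10 N appeared briefly during the straight push. It had gone when the arm settled (I also raised the tool 2 mm), and about 9 N showed again as the block seated.

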